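# Release the glued dumbbell from its toggle clamp and lay it in the tray

## Robot

A 6-joint arm with a two-finger parallel gripper is mounted at the origin on the work surface. World frame = base frame: x ahead of the robot, y to its left, z up, the work surface at z = 0. Lengths are in m, angles in rad, forces in N, time in s.
With the tool pointing down it reaches from about 0.425 to 0.95 m from the base axis. Payload 3.5 kg.
Tool frame: the origin (TCP) lies at the very end of the fingers, on their centre line; the grasp point (between the pads) lies 19 mm behind it (env.hold_point_z is the distance from the TCP to the grasp point, in m); z points along the fingers, y is the direction in which the jaws open and shut (so a half turn about z gives the same grasp; the last joint's range is limited). The gripper opens to 85 mm and grips with 20 to 120 N. Pads are 22 mm wide; open, the fingers measure 114 mm over their backs; the gripper's body (76 mm by 85 mm) begins 54 mm behind the grasp point. The pads swing forward as they close: fully open they stand 13 mm farther back than shut.
Start: joints at [1.061, 0.286, 1.577, -0, 1.279, -0.15], TCP at [0.238, 0.632, 0.231] pointing down, gripper open.
Joint ranges: [-2.77, 2.77], [-0.9, 2.22], [0.21, 2.48], [-1.53, 4.67], [0.24, 2.81], [-2.84, 2.84]. Speed limits (rad/s): [2.79, 2.79, 3.14, 3.14, 3.14, 3.14].

## Interface

Orientations are given as a unit quaternion [x, y, z, w].
In Python, from workcell import env gives the robot as it stands.
- The arm moves only by the tool play_rows, never from a script. Its argument "motion" is a list of rows, each an object with "xyz": the shift along the world's x, y, z in mm, a list of three; "dr": the turn, a rotation vector about the world's x, y, z in rad, a list of three; "jaw": the opening, from 0 (shut) to 1 (fully open). A call has 1 to 12 rows; each row shifts and turns the pose as measured when the row begins; what a row does not reach is not made up. A row lasts 1/12 s, in which the tool goes at most 41.7 mm and 7.16 degrees, less where a joint would pass 70% of its speed; a pose out of reach is approached as far as the arm can. A call with a gripper value outside its range is refused whole. The fingers move at their own pace and stop on an object; "newtons" is the grip in N (left out, the last holds). Time passes only in rows, so rows that do not move let the fingers close. It gives the time, the measured TCP pose, the force and the opening at its end, in the units of the state.
- env.observe(): the state, without advancing time (a new reading comes with each control period).
- env.get_image(name): name is "scene" or "top" or "wrist"; returns a dict with "frame" (420x560x3 uint8, red, green, blue), "camera_matrix" (3x3 intrinsics, pixels), "dist_coeffs" ([k1, k2, p1, p2, k3] as OpenCV has them; the pictures are not rectified), "rvec" (rotation vector, rad) and "tvec" (3), from world to camera coordinates, as OpenCV has them. Camera axes: x right, y down, z forward; pixel columns grow to the right and rows downward; lengths in m; the calibration is good to about 2 mm. A picture is of the moment at which its call begins. There is no depth.
- env.finish_job(): hands the job in, once; it reports no verdict.
Trained networks look in the newest picture that a camera, given by its name, has taken for a name from the list of things; names that differ only in an ending like _2 or _b are one class to them, and where a whole thing is asked for, a point or a joint stands for the part that bears it (a point fixed in the world has none). Each returns a list of dicts, best first, with "conf" (0 to 1); they miss things now and then, are a little off and sometimes report something else, mostly with a low value. They report only what shows in the picture. A call takes as long as a camera call. They do not tell look-alikes from the thing itself.
- env.search_frame(label, camera): "centre" ([x, y, z] in m, in world coordinates, good to about 4 mm: the middle of the surface that is visible of it).
- env.masks_of(label, camera): "mask" (420x560 bool, what is visible of it).
- env.landmark_of(label, camera): "centre" ([x, y, z] in m, in world coordinates, good to about 4 mm: a listed point, or the origin of a listed thing).
The state is a dict: "clock": time; "joint_pos": joint angles; "joint_velocities": joint speeds; "tau": joint torques, N m; "tool_pos": TCP position; "eef_rot": TCP orientation; "ft_force": force on the tool from outside, world axes, zero at the start; "ft_torque": the same for the moment, N m; "gripper_width": opening from 0.0 (shut) to 1.0 (fully open).
Only numpy, scipy, OpenCV 4.12 (cv2) and the standard library are available. Lean on these libraries where they do the work, as an engineer would, in place of code of your own. Each camera call takes 0.05 s, during which the arm holds its last target. There are 200 camera calls.

## Task

On the gym's service counter two small dumbbells with freshly glued heads are held in toggle-clamp fixtures. The glue on the orange one has set: flip its clamp handle from upright all the way back so that the clamp swings open, then lift the orange dumbbell out and set it down gently, lying flat on the floor of the black tray, leaving its clamp open. The blue dumbbell's clamp must stay closed.

Things in the scene. Friction and masses are not known exactly. Their poses are not given: they have to be found in the camera images.
- orange_dumbbell: Orange hex dumbbell, about 0.5 kg, 140 mm long. Origin: its centre, on the steel handle's axis, 35 mm above the table when in the fixture; x: along its length, towards the clamp. Bare handle 26 mm thick, 72 mm long, between two orange heads (hexagons 46 mm across flats, 53 mm across corners, 34 mm long). Lift it straight up out of the fixture.
- orange_fixture: Fixture of the orange dumbbell, fixed. Origin under the dumbbell's centre; x towards the clamp. Plate 12 mm thick, 90 mm wide; lips 8 mm high round the heads only. Shut, the clamp's arm runs along the dumbbell over its +x head (top 84 mm up), foot on the handle at x = 20 mm. Open, the arm stands upright at x = 80 to 115 mm, up to 150 mm high.
- orange_handle (a joint): Red handle of the orange dumbbell's clamp: 0 = clamped, leaning 0.15 rad from upright towards the dumbbell; 1.6 = fully back, nearly level, away from the dumbbell. Sprung over centre: let go before about 0.8 it springs back shut; pushed past that it snaps back by itself to 1.6 and stays. Pushing near its end takes about 6 to 8 N. The clamp's arm rises 1.1 rad per rad of handle.
- orange_handle_end (a point): Free end of that red handle, on its centre line, about 197 mm above the table when clamped, 92 mm when fully back. z: along the handle away from its pivot, which is 120 mm back along -z (78 mm above the table, at x = 118 mm of the fixture); x: the way the end moves to open. Red grip: round bar 18 mm thick, from 42 mm to 120 mm from the pivot.
- blue_handle (a joint): Red handle of the identical clamp in the other fixture, which holds the blue dumbbell: 0 = clamped, as it must stay.
- tray: Black open-topped tray, fixed on the table. Origin: centre of its underside; z up; x along its length. Outside 210 x 160 mm, 30 mm high; walls and floor 5 mm thick. The dumbbell lying in it on a flat of its heads has its origin 28 mm above the table.
Things that resemble listed ones, but are neither listed nor needed, are in the scene too. What is shaped like the orange_dumbbell but red is not meant.

How it is judged:
By the outcome, as a careful person would: the job done as asked, in the order asked, and still so for the second after the job is handed in, with the robot touching nothing.
It also fails if it takes over 58 s, if anything falls off the work surface, if the arm or the gripper's body presses on something with over 40 N, if the wrist force passes 120 N, or if a joint passes its speed limit or range.

## Working session

There is one attempt and no reset: what is moved stays moved. The work goes in short steps, Python scripts to look and compute and a tool call to move; the robot and the scene stay as the last step left them, time stands still between calls to the robot, and variables do not carry over. Pictures are saved under pics/ and viewed, about 8 in all and at most 12, crops included, and the job is handed in when it is done.

Besides the shell and the picture viewer there is one more tool, called by a JSON object that holds its "op" and its "data", one argument or row to a line. play_rows: Moves the arm, as the interface text tells. Its arguments: {"type":"object","properties":{"motion":{"type":"array","items":{"type":"object","properties":{"xyz":{"type":"array","items":{"type":"number"}},"dr":{"type":"array","items":{"type":"number"}},"jaw":{"type":"number"}}}},"newtons":{"type":"number"}},"required":["motion"]}

```bash
mkdir -p pics
cat > h.py <<'E'
import numpy as np,cv2
from workcell import env
def look(c,fn=None):
    r=env.get_image(c)
    if fn: cv2.imwrite(fn,r['frame'][:,:,::-1])
    return r
def proj(r,P):
    return cv2.projectPoints(np.array(P,float).reshape(-1,3),r['rvec'],r['tvec'],r['camera_matrix'],np.array(r['dist_coeffs']))[0].reshape(-1,2)
def ray(r,uv,z):
    n=cv2.undistortPoints(np.array([[uv]],float),r['camera_matrix'],np.array(r['dist_coeffs'])).ravel()
    R=cv2.Rodrigues(np.array(r['rvec']))[0];d=R.T@[n[0],n[1],1];o=-R.T@np.array(r['tvec']).ravel()
    return o+d*(z-o[2])/d[2]
E
python3 - <<'E'
from h import *
for c in('scene','top'):
    r=look(c,f'pics/{c}0.png')
    for l in('orange_dumbbell','orange_fixture','orange_handle_end','blue_handle','tray'):
        for d in env.landmark_of(l,c)[:4]: print(c,l,round(d['conf'],2),np.round(d['centre'],3),proj(r,d['centre']).round())
print(env.observe())
E
```

```text
scene orange_dumbbell 0.96 [0.228 0.335 0.023] [[431. 274.]]
scene orange_dumbbell 0.93 [0.672 0.083 0.023] [[219. 295.]]
scene orange_dumbbell 0.59 [0.425 0.252 0.034] [[351. 286.]]
scene orange_fixture 0.6 [ 0.431  0.254 -0.002] [[348. 300.]]
scene orange_fixture 0.28 [0.534 0.248 0.197] [[320. 246.]]
scene orange_handle_end 0.6 [0.534 0.247 0.197] [[320. 245.]]Traceback (most recent call last):
  File "<stdin>", line 5, in <module>
ValueError: it knows: orange_dumbbell, orange_fixture, orange_handle_end, tray
```

```bash
python3 -c "
import cv2,numpy as np
a=[cv2.imread(f'pics/{c}0.png') for c in('scene','top')]
cv2.imwrite('pics/both.png',cv2.resize(np.vstack(a),None,fx=.714,fy=.714))"
```

```text
[ WARN:0@0.027] global loadsave.cpp:275 findDecoder imread_('pics/top0.png'): can't open/read file: check file path/integrity
Traceback (most recent call last):
ValueError: all the input arrays must have same number of dimensions, but the array at index 0 has 3 dimension(s) and the array at index 1 has 2 dimension(s)
```

View pics/scene0.png

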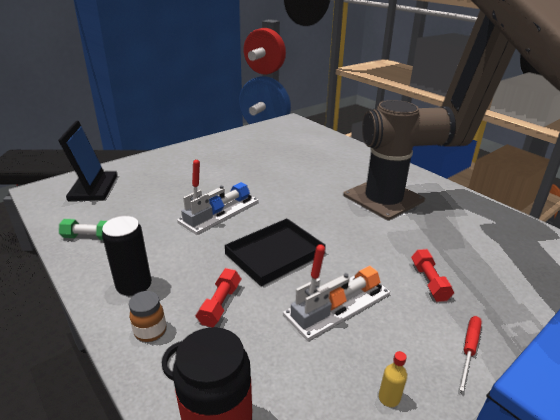

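The scene picture shows the orange fixture at about (340,300), with its red handle end at (320,248). The tray is at (275,250), the blue fixture at (218,205), and red look-alike dumbbells are at (220,295) and (432,275).

Run:
```python
from h import *
for c in('top','scene'):
    r=look(c,f'pics/{c}1.png')
    for l in('orange_dumbbell','orange_fixture','orange_handle_end','tray'):
        if c=='scene' and l!='tray': continue
        for d in env.landmark_of(l,c)[:4]: print(c,l,round(d['conf'],2),np.round(d['centre'],3),proj(r,d['centre']).round())
o=env.observe();print(o['tool_pos'],o['eef_rot'],o['clock'])
```

```text
top orange_dumbbell 0.97 [0.67  0.085 0.019] [[263. 134.]]
top orange_dumbbell 0.8 [0.229 0.332 0.024] [[175. 285.]]
top orange_dumbbell 0.55 [0.429 0.254 0.034] [[203. 215.]]
top orange_fixture 0.72 [0.429 0.251 0.   ] [[206. 216.]]
top orange_handle_end 0.44 [0.53  0.247 0.194] [[195. 169.]]
scene tray 0.6 [ 0.46   0.017 -0.001] [[275. 254.]]
[0.23762908 0.63178369 0.23131248] [ 1.78950342e-01  9.83858107e-01  2.92273520e-06 -9.64838843e-06] 0.55
```

View pics/top1.png

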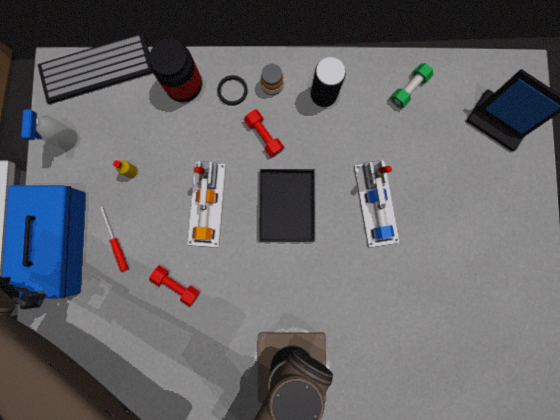

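The top picture puts the orange fixture at (206,205), clamp pointing up (+x) with its handle end at (195,169). The tray is at (287,205) with its long side along world x. I'm moving above the fixture now.

{"op": "play_rows", "data": {
  "motion": [
    {"xyz": [20,-32,2],"dr": [0,0,0.026],"jaw": 1},
    {"xyz": [20,-32,2],"dr": [0,0,0.026],"jaw": 1},
    {"xyz": [20,-32,2],"dr": [0,0,0.026],"jaw": 1},
    {"xyz": [20,-32,2],"dr": [0,0,0.026],"jaw": 1},
    {"xyz": [20,-32,2],"dr": [0,0,0.026],"jaw": 1},
    {"xyz": [20,-32,2],"dr": [0,0,0.026],"jaw": 1},
    {"xyz": [20,-32,2],"dr": [0,0,0.026],"jaw": 0},
    {"xyz": [20,-32,2],"dr": [0,0,0.026],"jaw": 0},
    {"xyz": [20,-32,2],"dr": [0,0,0.026],"jaw": 0},
    {"xyz": [20,-32,2],"dr": [0,0,0.026],"jaw": 0},
    {"xyz": [20,-32,2],"dr": [0,0,0.026],"jaw": 0},
    {"xyz": [0,0,0],"dr": [0,0,0],"jaw": 0}
  ]
}}

```text
clock: 1.55
tool_pos: [0.4622, 0.2648, 0.2557]
eef_rot: [0.025, 1.0, 0.001, 0.003]
ft_force: [0.5, -0.2, 0.3]
gripper_width: 0.14
```

Run:
```python
from h import *
r=look('wrist','pics/w1.png')
for c in('wrist','top','scene'):
    q=look(c)
    for l in('orange_dumbbell','orange_fixture','orange_handle_end','tray'):
        for d in env.landmark_of(l,c)[:4]: print(c,l,round(d['conf'],2),np.round(d['centre'],3),proj(q,d['centre']).round())
q=look('top')
print([ray(q,p,.012)[:2].round(3) for p in((195,162),(226,164),(218,246),(188,244))])
```

```text
wrist orange_dumbbell 0.96 [0.67  0.082 0.024] [[143. 351.]]
wrist orange_dumbbell 0.78 [0.425 0.255 0.036] [[265. 151.]]
wrist orange_fixture 0.74 [0.427 0.257 0.002] [[268. 150.]]
wrist orange_handle_end 0.6 [ 0.46   0.013 -0.   ] [[ 67. 190.]]
wrist tray 0.69 [0.457 0.008 0.001] [[ 62. 188.]]
top orange_dumbbell 0.62 [0.67  0.084 0.022] [[263. 134.]]
top orange_dumbbell 0.57 [0.433 0.253 0.036] [[203. 214.]]
top orange_fixture 0.68 [0.43  0.254 0.   ] [[205. 216.]]
top orange_handle_end 0.59 [0.531 0.247 0.199] [[195. 169.]]
top tray 0.69 [ 0.458  0.013 -0.002] [[287. 206.]]
scene orange_dumbbell 0.89 [0.672 0.085 0.021] [[219. 297.]]
scene orange_dumbbell 0.7 [0.227 0.333 0.022] [[431. 274.]]
scene orange_dumbbell 0.68 [0.429 0.251 0.033] [[350. 287.]]
scene orange_fixture 0.76 [ 0.431  0.253 -0.002] [[348. 300.]]
scene orange_fixture 0.28 [0.533 0.248 0.198] [[320. 245.]]
scene orange_handle_end 0.68 [0.533 0.25  0.196] [[321. 246.]]
scene tray 0.77 [0.46  0.013 0.   ] [[274. 253.]]
[array([0.587, 0.285]), array([0.581, 0.193]), array([0.341, 0.212]), array([0.346, 0.299])]
```

View pics/w1.png

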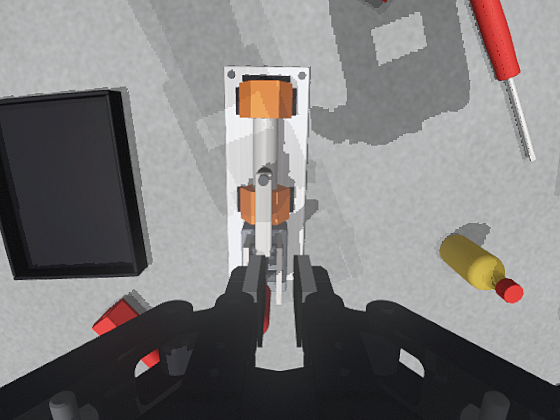

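The wrist view shows the orange fixture in line with the fingers, at (265,150), clear of obstacles. Next I go down in front of the handle on the dumbbell side, fingers shut.

{"op": "play_rows", "data": {
  "motion": [
    {"xyz": [12,-8,0],"dr": [0,0,-0.015],"jaw": 0},
    {"xyz": [11,-7,-20],"dr": [0,0,0],"jaw": 0},
    {"xyz": [0,0,-30],"dr": [0,0,0],"jaw": 0},
    {"xyz": [0,0,-30],"dr": [0,0,0],"jaw": 0},
    {"xyz": [0,0,-22],"dr": [0,0,0],"jaw": 0},
    {"xyz": [0,0,0],"dr": [0,0,0],"jaw": 0}
  ]
}}

```text
clock: 2.9
tool_pos: [0.4891, 0.2513, 0.1537]
eef_rot: [0.033, 0.999, 0.003, 0.007]
ft_force: [-1.0, -0.0, -0.4]
gripper_width: -0.002
```

Run:
```python
from h import *
r=look('scene','pics/s2.png')
f=cv2.resize(r['frame'][180:340,220:420],None,fx=3,fy=3)
cv2.imwrite('pics/s2c.png',f[:,:,::-1])
```

```text
(no output)
```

View pics/s2c.png

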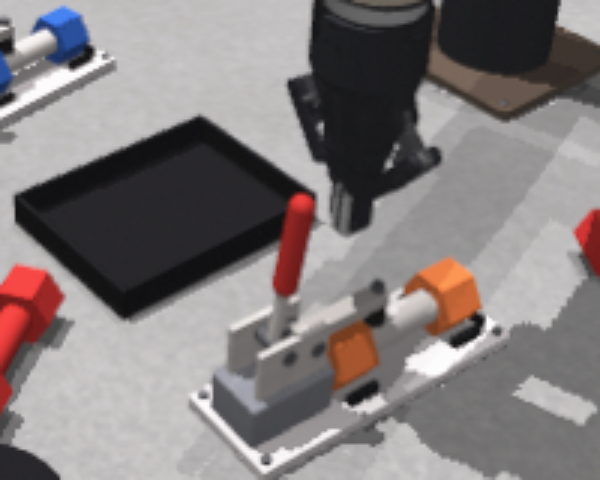

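The closed fingers (crop 350,225) stand on the dumbbell side of the red handle (300,240), well clear of the arm. Now I push along the fixture's +x.

{"op": "play_rows", "data": {
  "motion": [
    {"xyz": [12,-2,0],"dr": [0,0,0],"jaw": 0},
    {"xyz": [12,-1,0],"dr": [0,0,0],"jaw": 0},
    {"xyz": [12,-1,0],"dr": [0,0,0],"jaw": 0},
    {"xyz": [12,-1,0],"dr": [0,0,0],"jaw": 0},
    {"xyz": [12,-1,0],"dr": [0,0,0],"jaw": 0},
    {"xyz": [12,-1,0],"dr": [0,0,0],"jaw": 0},
    {"xyz": [12,-1,-1],"dr": [0,0,0],"jaw": 0},
    {"xyz": [12,-1,-1],"dr": [0,0,0],"jaw": 0},
    {"xyz": [12,-1,-1],"dr": [0,0,0],"jaw": 0},
    {"xyz": [0,0,0],"dr": [0,0,0],"jaw": 0}
  ]
}}

```text
clock: 3.78
tool_pos: [0.599, 0.2423, 0.162]
eef_rot: [0.034, 0.999, 0.005, -0.005]
ft_force: [-0.1, 0.7, 0.3]
gripper_width: 0.0
```

Run:
```python
from h import *
r=look('scene')
cv2.imwrite('pics/s3c.png',cv2.resize(r['frame'][180:340,220:420],None,fx=3,fy=3)[:,:,::-1])
print([(round(d['conf'],2),np.round(d['centre'],3)) for d in env.landmark_of('orange_handle_end','scene')])
```

```text
[(0.58, array([0.634, 0.242, 0.168]))]
```

View pics/s3c.png

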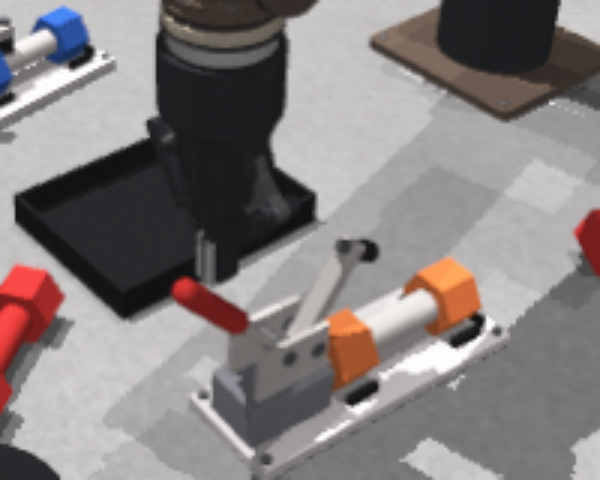

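The handle (crop 210,305) is about 0.95 rad open, past centre, with the clamp arm raised. I push on a bit further and lower.

{"op": "play_rows", "data": {
  "motion": [
    {"xyz": [12,-1,-5],"dr": [0,0,0],"jaw": 0},
    {"xyz": [12,-1,-6],"dr": [0,0,0],"jaw": 0},
    {"xyz": [10,-1,-6],"dr": [0,0,0],"jaw": 0},
    {"xyz": [0,0,0],"dr": [0,0,0],"jaw": 0},
    {"xyz": [0,0,15],"dr": [0,0,0],"jaw": 0},
    {"xyz": [0,0,25],"dr": [0,0,0],"jaw": 0},
    {"xyz": [0,0,25],"dr": [0,0,0],"jaw": 0}
  ]
}}

```text
clock: 4.47
tool_pos: [0.6285, 0.2394, 0.2105]
eef_rot: [0.034, 0.999, 0.004, -0.01]
ft_force: [-0.2, 0.8, 0.3]
gripper_width: 0.001
```

Run:
```python
from h import *
r=look('scene')
cv2.imwrite('pics/s4c.png',cv2.resize(r['frame'][180:340,220:420],None,fx=3,fy=3)[:,:,::-1])
print([(round(d['conf'],2),np.round(d['centre'],3)) for d in env.landmark_of('orange_handle_end','scene')])
```

```text
[(0.58, array([0.675, 0.241, 0.095])), (0.31, array([ 0.429,  0.256, -0.002]))]
```

View pics/s4c.png

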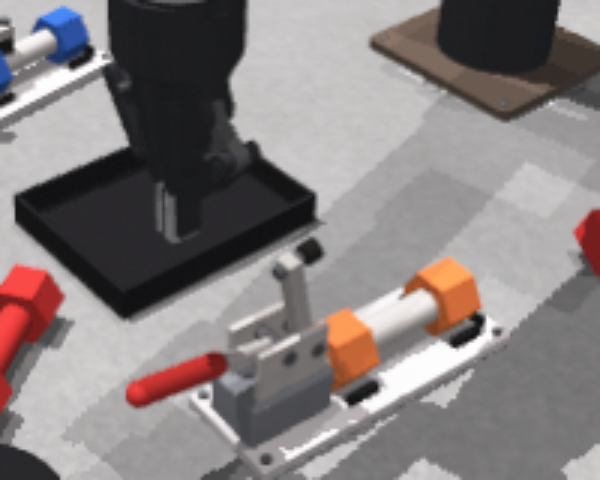

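The handle end now reads 0.095 m up and the arm stands upright, so the clamp is fully open. Next I move over the dumbbell with the jaws open.

{"op": "play_rows", "data": {
  "motion": [
    {"xyz": [-20,1,20],"dr": [-0.008,-0.02,0],"jaw": 0.5},
    {"xyz": [-30,2,0],"dr": [0,0,0],"jaw": 1},
    {"xyz": [-30,2,0],"dr": [0,0,0],"jaw": 1},
    {"xyz": [-30,2,0],"dr": [0,0,0],"jaw": 1},
    {"xyz": [-30,2,0],"dr": [0,0,0],"jaw": 1},
    {"xyz": [-30,2,0],"dr": [0,0,0],"jaw": 1},
    {"xyz": [-20,2,0],"dr": [0,0,0],"jaw": 1},
    {"xyz": [-10,1,0],"dr": [0,0,0],"jaw": 1},
    {"xyz": [0,0,0],"dr": [0,0,0],"jaw": 1}
  ]
}}

```text
clock: 5.32
tool_pos: [0.4201, 0.2539, 0.2406]
eef_rot: [0.033, 0.999, 0.003, 0.009]
ft_force: [0.3, 0.3, 0.4]
gripper_width: 0.998
```

Run:
```python
from h import *
r=look('wrist','pics/w2.png')
for l in('orange_dumbbell','orange_fixture'):
    for c in ('wrist','top','scene'):
        if l=='orange_dumbbell' or c=='wrist':
            look(c)
            for d in env.landmark_of(l,c)[:4]: print(c,l,round(d['conf'],2),np.round(d['centre'],3))
o=env.observe();print(o['tool_pos'],o['eef_rot'])
a=-.065;P=[[.4295+x*np.cos(a),.2535+x*np.sin(a),.048] for x in(-36,0,36) for x in[x/1000]]
print(proj(r,P))
```

```text
wrist orange_dumbbell 0.71 [0.427 0.253 0.033]
top orange_dumbbell 0.87 [0.43  0.257 0.035]
top orange_dumbbell 0.72 [0.672 0.083 0.022]
scene orange_dumbbell 0.84 [0.422 0.25  0.033]
scene orange_dumbbell 0.75 [0.672 0.083 0.02 ]
scene orange_dumbbell 0.71 [0.228 0.341 0.024]
wrist orange_fixture 0.84 [0.428 0.253 0.001]
[0.42316587 0.25342332 0.24016077] [0.03465641 0.99935542 0.00271297 0.0089623 ]
[[277.93795522 159.83849297]
 [278.0391501  196.23813984]
 [278.13600243 230.62917084]]
```

View pics/w2.png

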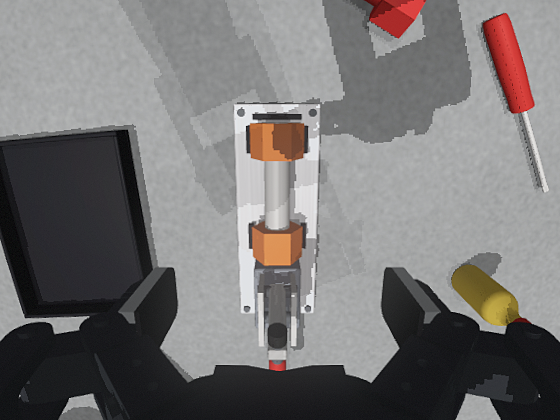

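The wrist view shows the bare handle at (277,160–222) with the fingers straddling it and the arm folded back, so I go down and grip.

{"op": "play_rows", "data": {
  "motion": [
    {"xyz": [4,0,-25],"dr": [-0.005,0.018,0],"jaw": 1},
    {"xyz": [0,0,-35],"dr": [0,0,0],"jaw": 1},
    {"xyz": [0,0,-35],"dr": [0,0,0],"jaw": 1},
    {"xyz": [0,0,-35],"dr": [0,0,0],"jaw": 1},
    {"xyz": [0,0,-30],"dr": [0,0,0],"jaw": 1},
    {"xyz": [0,0,-20],"dr": [0,0,0],"jaw": 1},
    {"xyz": [0,0,-10],"dr": [0,0,0],"jaw": 1},
    {"xyz": [0,0,0],"dr": [0,0,0],"jaw": 1}
  ]
}}

```text
clock: 6.43
tool_pos: [0.4317, 0.253, 0.0462]
eef_rot: [0.036, 0.999, 0.001, 0.004]
ft_force: [-0.1, -0.7, -0.6]
gripper_width: 1.0
```

{"op": "play_rows", "data": {
  "motion": [
    {"xyz": [-3,0,-12],"dr": [0,0.006,0],"jaw": 1},
    {"xyz": [-1,0,-10],"dr": [0,0,0],"jaw": 1},
    {"xyz": [0,0,-3],"dr": [0,0,0],"jaw": 1},
    {"xyz": [0,0,0],"dr": [0,0,0],"jaw": 1}
  ],
  "newtons": 50
}}

```text
clock: 6.77
tool_pos: [0.4304, 0.2539, 0.022]
eef_rot: [0.037, 0.999, 0.002, 0.003]
ft_force: [-0.8, -0.3, -0.6]
gripper_width: 0.995
```

{"op": "play_rows", "data": {
  "motion": [
    {"xyz": [-2,0,-1],"dr": [0,0,0.008],"jaw": 0.5},
    {"xyz": [0,0,0],"dr": [0,0,0],"jaw": 0.4},
    {"xyz": [0,0,0],"dr": [0,0,0],"jaw": 0.3},
    {"xyz": [0,0,0],"dr": [0,0,0],"jaw": 0.1},
    {"xyz": [0,0,0],"dr": [0,0,0],"jaw": 0},
    {"xyz": [0,0,0],"dr": [0,0,0],"jaw": 0},
    {"xyz": [0,0,0],"dr": [0,0,0],"jaw": 0},
    {"xyz": [0,0,0],"dr": [0,0,0],"jaw": 0}
  ],
  "newtons": 50
}}

```text
clock: 7.43
tool_pos: [0.431, 0.2545, 0.0245]
eef_rot: [0.031, 0.999, 0.003, 0.007]
ft_force: [0.7, -1.1, 0.1]
gripper_width: 0.285
```

The grip stopped at about 25 mm, so it is on the handle. Now straight up.

{"op": "play_rows", "data": {
  "motion": [
    {"xyz": [0,0,5],"dr": [0,0,0],"jaw": 0},
    {"xyz": [0,0,10],"dr": [0,0,0],"jaw": 0},
    {"xyz": [0,0,15],"dr": [0,0,0],"jaw": 0},
    {"xyz": [0,0,20],"dr": [0,0,0],"jaw": 0},
    {"xyz": [0,0,25],"dr": [0,0,0],"jaw": 0},
    {"xyz": [0,0,25],"dr": [0,0,0],"jaw": 0},
    {"xyz": [0,0,25],"dr": [0,0,0],"jaw": 0},
    {"xyz": [0,0,20],"dr": [0,0,0],"jaw": 0},
    {"xyz": [0,0,0],"dr": [0,0,0],"jaw": 0}
  ]
}}

```text
clock: 8.18
tool_pos: [0.419, 0.2511, 0.1694]
eef_rot: [0.032, 0.999, -0.001, -0.005]
ft_force: [0.7, -0.1, -4.8]
gripper_width: 0.283
```

Run:
```python
from h import *
r=look('scene','pics/s5.png')
cv2.imwrite('pics/s5c.png',cv2.resize(r['frame'][150:340,200:440],None,fx=2.5,fy=2.5)[:,:,::-1])
for c in('scene','top'):
    look(c)
    for l in('orange_dumbbell','tray'): print(c,l,[(round(d['conf'],2),np.round(d['centre'],3)) for d in env.landmark_of(l,c)])
q=look('top');print([ray(q,p,.03)[:2].round(3) for p in((258,169),(314,169),(316,241),(258,243))])
print(env.observe())
```

```text
scene orange_dumbbell [(0.89, array([0.231, 0.337, 0.02 ])), (0.87, array([0.67 , 0.086, 0.023])), (0.73, array([0.417, 0.25 , 0.176]))]
scene tray [(0.62, array([0.46 , 0.014, 0.   ]))]
top orange_dumbbell [(0.86, array([0.675, 0.086, 0.021]))]
top tray [(0.78, array([0.457, 0.012, 0.002]))]
[array([0.563, 0.097]), array([ 0.564, -0.065]), array([ 0.355, -0.069]), array([0.349, 0.096])]
{'clock': 8.5833, 'joint_pos': array([ 0.33034432, -0.05716383,  2.08356557,  0.00209547,  1.13595939,
       -1.17786056]), 'joint_velocities': array([-0.00212902, -0.00390839, -0.01167624, -0.00169055,  0.00113527,
       -0.000462  ]), 'tau': array([ 1.82445516e-02, -2.75857222e+01, -2.98987824e+01,  8.53444508e-03,
        8.21256707e-02, -4.86013141e-05]), 'tool_pos': array([0.41601   , 0.24982213, 0.16292845]), 'eef_rot': array([ 0.0317399 ,  0.99944177, -0.00278953, -0.01004694]), 'ft_force': array([-0.15367771, -0.59210248, -4.80112792]), 'ft_torque': array([-0.0408418 , -0.03050609,  0.00158263]), 'gripper_width': 0.2841291760556408}
```

View pics/s5c.png

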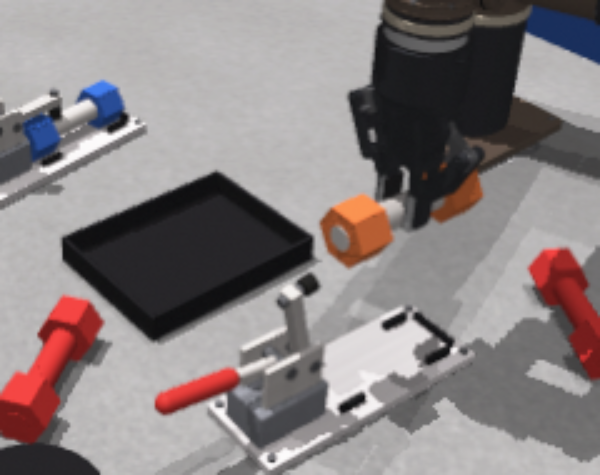

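The dumbbell is held level and clear of the open fixture. The tray is centred at about (0.459, 0.014), so I carry it over.

{"op": "play_rows", "data": {
  "motion": [
    {"xyz": [3,-12,0],"dr": [0.006,-0.02,0],"jaw": 0},
    {"xyz": [5,-24,0],"dr": [0,0,0],"jaw": 0},
    {"xyz": [5,-30,0],"dr": [0,0,-0.006],"jaw": 0},
    {"xyz": [6,-30,0],"dr": [0,0,-0.006],"jaw": 0},
    {"xyz": [6,-30,0],"dr": [0,0,0],"jaw": 0},
    {"xyz": [6,-30,0],"dr": [0,0,0],"jaw": 0},
    {"xyz": [6,-30,0],"dr": [0,0,0],"jaw": 0},
    {"xyz": [5,-24,0],"dr": [0,0,0],"jaw": 0},
    {"xyz": [3,-15,0],"dr": [0,0,0],"jaw": 0},
    {"xyz": [0,-5,0],"dr": [0,0,0],"jaw": 0},
    {"xyz": [0,0,0],"dr": [0,0,0],"jaw": 0}
  ]
}}

```text
clock: 9.5
tool_pos: [0.4573, 0.0101, 0.1543]
eef_rot: [0.036, 0.999, 0.001, -0.007]
ft_force: [-0.7, -0.6, -5.5]
gripper_width: 0.284
```

{"op": "play_rows", "data": {
  "motion": [
    {"xyz": [1,3,-10],"dr": [0,-0.012,0],"jaw": 0},
    {"xyz": [0,0,-20],"dr": [0,0,0],"jaw": 0},
    {"xyz": [0,0,-20],"dr": [0,0,0],"jaw": 0},
    {"xyz": [0,0,-20],"dr": [0,0,0],"jaw": 0},
    {"xyz": [0,0,-18],"dr": [0,0,0],"jaw": 0},
    {"xyz": [0,0,-10],"dr": [0,0,0],"jaw": 0},
    {"xyz": [0,0,-5],"dr": [0,0,0],"jaw": 0},
    {"xyz": [0,0,0],"dr": [0,0,0],"jaw": 0}
  ]
}}

```text
clock: 10.17
tool_pos: [0.457, 0.02, 0.047]
eef_rot: [0.034, 0.999, 0.003, -0.001]
ft_force: [-1.2, 0.2, -5.3]
gripper_width: 0.285
```

Run:
```python
from h import *
r=look('scene','pics/s6.png')
cv2.imwrite('pics/s6c.png',cv2.resize(r['frame'][170:310,200:380],None,fx=3,fy=3)[:,:,::-1])
o=env.observe();print(o['tool_pos'],o['eef_rot'],o['ft_force'])
```

```text
[0.45737017 0.01991488 0.04755852] [ 3.44695939e-02  9.99400768e-01  3.06900075e-03 -7.29690314e-04] [-0.87747192  0.4705122  -5.83722959]
```

View pics/s6c.png

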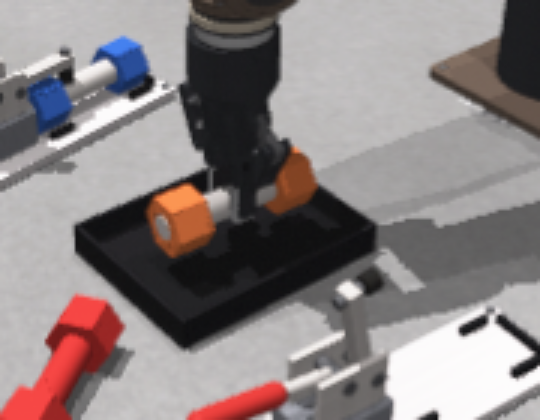

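The dumbbell (crop 235,200) hangs level inside the tray's outline, about 30 mm above rest. I lower it slowly.

{"op": "play_rows", "data": {
  "motion": [
    {"xyz": [0,-4,-6],"dr": [-0.006,0,0],"jaw": 0},
    {"xyz": [0,0,-6],"dr": [0,0,0],"jaw": 0},
    {"xyz": [0,0,-5],"dr": [0,0,0],"jaw": 0},
    {"xyz": [0,0,-4],"dr": [0,0,0],"jaw": 0},
    {"xyz": [0,0,-2],"dr": [0,0,0],"jaw": 0},
    {"xyz": [0,0,0],"dr": [0,0,0],"jaw": 0}
  ]
}}

```text
clock: 10.72
tool_pos: [0.4615, 0.0151, 0.0267]
eef_rot: [0.034, 0.999, -0.001, 0.004]
ft_force: [-0.4, -0.2, -5.0]
gripper_width: 0.286
```

{"op": "play_rows", "data": {
  "motion": [
    {"xyz": [0,0,-3],"dr": [0,0.006,0],"jaw": 0},
    {"xyz": [0,0,-2],"dr": [0,0,0],"jaw": 0},
    {"xyz": [0,0,-1],"dr": [0,0,0],"jaw": 0},
    {"xyz": [0,0,-1],"dr": [0,0,0],"jaw": 0},
    {"xyz": [0,0,0],"dr": [0,0,0],"jaw": 0}
  ]
}}

```text
clock: 11.13
tool_pos: [0.4622, 0.0149, 0.0195]
eef_rot: [0.035, 0.999, -0.001, 0.001]
ft_force: [-0.3, -0.2, -5.9]
gripper_width: 0.283
```

{"op": "play_rows", "data": {
  "motion": [
    {"xyz": [0,0,-1],"dr": [0,0,0],"jaw": 0},
    {"xyz": [0,0,-1],"dr": [0,0,0],"jaw": 0},
    {"xyz": [0,0,0],"dr": [0,0,0],"jaw": 0}
  ]
}}

```text
clock: 11.38
tool_pos: [0.4624, 0.0148, 0.0177]
eef_rot: [0.034, 0.999, -0.001, 0.001]
ft_force: [-1.3, -0.7, -3.8]
gripper_width: 0.282
```

Contact is starting: the carried load fell from 5.9 to 3.8 N.

{"op": "play_rows", "data": {
  "motion": [
    {"xyz": [0,0,-1],"dr": [0,0,0],"jaw": 0},
    {"xyz": [0,0,0],"dr": [0,0,0],"jaw": 0}
  ]
}}

```text
clock: 11.55
tool_pos: [0.4627, 0.0148, 0.0178]
eef_rot: [0.034, 0.999, -0.001, 0.001]
ft_force: [-0.7, 0.5, -4.0]
gripper_width: 0.284
```

{"op": "play_rows", "data": {
  "motion": [
    {"xyz": [0,0,-2],"dr": [0,0,0],"jaw": 0},
    {"xyz": [0,0,0],"dr": [0,0,0],"jaw": 0}
  ]
}}

```text
clock: 11.72
tool_pos: [0.4635, 0.0146, 0.018]
eef_rot: [0.034, 0.999, -0.001, 0.001]
ft_force: [-1.1, 0.1, -4.5]
gripper_width: 0.287
```

{"op": "play_rows", "data": {
  "motion": [
    {"xyz": [0,0,-3],"dr": [0,0,0],"jaw": 0},
    {"xyz": [0,0,-3],"dr": [0,0,0],"jaw": 0}
  ]
}}

```text
clock: 11.88
tool_pos: [0.464, 0.0144, 0.0173]
eef_rot: [0.034, 0.999, -0.001, -0.002]
ft_force: [-16.9, 1.1, 31.5]
gripper_width: 0.285
```

It is now firmly on the floor. I relieve the pressure, open and retreat.

{"op": "play_rows", "data": {
  "motion": [
    {"xyz": [0,0,0],"dr": [0,0,0],"jaw": 0},
    {"xyz": [0,0,0],"dr": [0,0,0],"jaw": 0.4},
    {"xyz": [0,0,0],"dr": [0,0,0],"jaw": 0.5},
    {"xyz": [0,0,0],"dr": [0,0,0],"jaw": 0.7},
    {"xyz": [0,0,0],"dr": [0,0,0],"jaw": 0.8},
    {"xyz": [0,0,0],"dr": [0,0,0],"jaw": 0.8},
    {"xyz": [0,0,0],"dr": [0,0,0],"jaw": 0.8}
  ]
}}

```text
clock: 12.47
tool_pos: [0.4692, 0.0135, 0.0204]
eef_rot: [0.034, 0.999, -0.002, 0.004]
ft_force: [-1.0, 0.0, 0.7]
gripper_width: 0.8
```

{"op": "play_rows", "data": {
  "motion": [
    {"xyz": [0,0,8],"dr": [0,0,0],"jaw": 0.8},
    {"xyz": [0,0,15],"dr": [0,0,0],"jaw": 0.8},
    {"xyz": [0,0,25],"dr": [0,0,0],"jaw": 0.8},
    {"xyz": [0,0,30],"dr": [0,0,0],"jaw": 0.8},
    {"xyz": [0,0,30],"dr": [0,0,0],"jaw": 0.8},
    {"xyz": [0,0,30],"dr": [0,0,0],"jaw": 0.8},
    {"xyz": [0,0,30],"dr": [0,0,0],"jaw": 0.8},
    {"xyz": [0,0,20],"dr": [0,0,0],"jaw": 0.8},
    {"xyz": [0,0,0],"dr": [0,0,0],"jaw": 0.8},
    {"xyz": [0,0,0],"dr": [0,0,0],"jaw": 0.8}
  ]
}}

```text
clock: 13.3
tool_pos: [0.4645, 0.0144, 0.2193]
eef_rot: [0.034, 0.999, -0.002, 0.002]
ft_force: [0.0, 1.2, -0.1]
gripper_width: 0.803
```

Run:
```python
from h import *
r=look('scene','pics/s7.png')
cv2.imwrite('pics/s7c.png',cv2.resize(r['frame'][140:340,160:420],None,fx=2.5,fy=2.5)[:,:,::-1])
for l in('orange_dumbbell','orange_handle_end'): print(l,[(round(d['conf'],2),np.round(d['centre'],3)) for d in env.landmark_of(l,'scene')])
o=env.observe();print(o['clock'],o['tool_pos'],o['ft_force'])
```

```text
orange_dumbbell [(0.98, array([0.67 , 0.086, 0.022])), (0.78, array([0.459, 0.014, 0.026])), (0.59, array([0.227, 0.336, 0.021]))]
orange_handle_end [(0.55, array([0.671, 0.239, 0.093]))]
13.45 [0.46351511 0.01450844 0.21699451] [-0.78801348  0.11315523  1.10759309]
```

View pics/s7c.png

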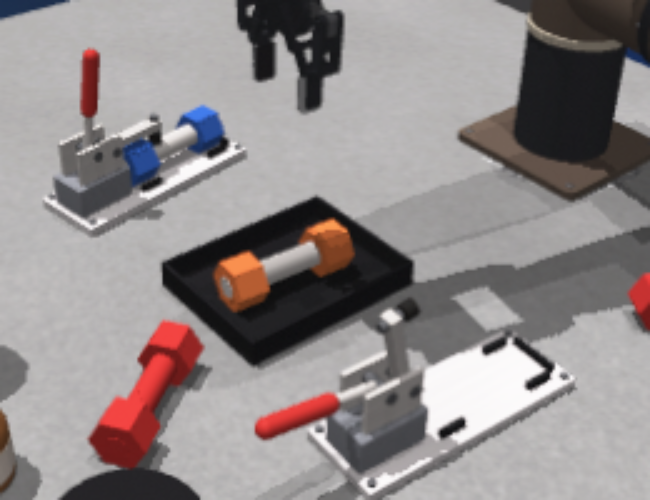

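The dumbbell lies flat in the tray (crop 285,265), the orange clamp is open, the blue handle (90,85) is upright, and the gripper is clear.

```bash
python3 -c "
from workcell import env
print(env.finish_job())"
```

```text
the job is handed in; nothing more can be done
None
```

The orange dumbbell is lying flat in the black tray, its clamp is open, and the job was handed in at about 13.5 s on the clock. I pushed the handle past centre with shut fingers until it snapped fully back. Then I gripped the dumbbell by its bare handle, lifted it straight up and lowered it into the tray.

**Last checks, with the gripper well clear:**
- **Dumbbell:** its centre reads (0.459, 0.014, 0.026), against 28 mm expected when lying flat. That is within the networks' 4 mm accuracy.
- **Orange clamp:** the handle end reads 93 mm up, against 92 mm when fully back, and the clamp arm stands upright.
- **Blue clamp:** its handle is upright in the last picture. The networks don't know that handle, so I checked it by eye only.

**Harder press when setting down:** the wrist force near touchdown was ambiguous, so I pressed a little further to confirm contact. It briefly read about 32 N upward (36 N in all) through the gripped dumbbell before I relaxed and released. The 40 N limit applies to the arm or gripper body, and the wrist limit is 120 N, so both held on the readings I saw. Forces are only reported at the end of each move.

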